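# Load the roll stand and jack it up

## Task

Put the paper roll onto the upright spindle of the hinged stand, pushed fully home, and let go of it. Then set the small lever jack on the table with its saddle centred under the round lift pad of the stand's free end and let go of it, then press the jack's handle all the way down so that the loaded deck is jacked up and its two screw feet stand clear of the table for adjusting. Finish while still holding the handle down, with nothing but the jack holding the deck up, and do not disturb the other things on the table.

Things in the scene. Friction and masses are not known exactly. Their poses are not given: they have to be found in the camera images.
- roll_center (a point): white paper roll on a cardboard core standing upright on the table, loose, 54 mm across and 66 mm tall in all (the paper 60 mm, the core stands out 3 mm at each end), bore 21 mm right through, about 0.12 kg; this point is its centre, half-way up (33 mm above its underside), z along the bore
- spindle_tip (a point): tip of the upright steel spindle (15 mm across, last 10 mm tapered) fixed on the stand's deck; 85 mm above the deck's upper face, 151 mm above the table while the deck is down; z points along the spindle
- spindle_home (a point): the place on the spindle where the roll's centre lies once the roll is fully home on the spindle's collar (48 mm below spindle_tip along the spindle; the collar is 4 mm high)
- lift_pad (a point): centre of the underside of the lift pad, a round steel pad 24 mm across under the 42 mm wide tab in the middle of the deck's free edge (a dark ring on top of the tab marks it); 50 mm above the table while the deck is down. Its x axis points level towards the hinge (spindle 105 mm, hinge 200 mm along it), z up. The jack goes in along x between the feet
- deck (a joint): stand's hinge, rad: 0 with the feet on the table, grows as the free end is raised, falls back unless held up. Deck: aluminium plate 195 x 150 x 12 mm, 1.6 kg, upper face 66 mm above the table, hinged at its far end to a fixed steel bracket. Its two screw feet (26 mm across) are 35 mm along x from the lift pad and 60 mm to either side
- jack_grip (a point): where to grip the loose lever jack (0.65 kg): a point in the middle of its grey upright body (50 mm along x, 36 mm wide along y, top 78 mm above the table), 58 mm above the underside. x points to the nose, z up. Base plate 240 x 52 x 8 mm, 78 mm ahead of this point and 162 mm behind it. Saddle 55 mm ahead; the handle rises backwards from behind the body
- saddle_top (a point): centre of the upper face of the jack's round steel saddle, 36 mm across; 40 mm above the table with the handle up, rises straight up by 26 mm as the handle goes down
- handle_pad (a point): centre of the upper face of the black rubber pad, 45 x 34 x 11 mm, at the handle's free end, where to press; about 107 mm above the table with the handle up, 51 mm when down. It swings about a pivot 38 mm behind jack_grip (along -x), 55 mm above the table: pad centre 110 mm from the pivot, its upper face 5.5 mm above that line
- handle (a joint): jack handle, rad: 0 fully up (25 degrees above level, a spring of about 2 N at the pad brings it back up), grows as it is pressed, 0.52 fully down. The saddle rises 5 mm per 0.1 rad; it touches the lift pad at about 0.2 and then the pad takes about 5 to 10 N to press down
- cast: bystander: small plaster dental cast, 52 x 58 x 27 mm; origin at the centre of its underside
- burs: bystander: drilled block with standing burs, 62 x 104 x 57 mm; origin at the centre of its underside
- case: bystander: small rounded flat case with a lid, 84 x 64 x 25 mm; origin at the centre of its underside
Things that resemble listed ones, but are neither listed nor needed, are in the scene too. Of the things like the part that bears roll_center, leave any that is yellow; of the rest the smaller one is meant.

How it is judged:
By the outcome, as a careful person would: the job done as asked, in the order asked, and still so for the second after the job is handed in, while the arm keeps its last pose, push and grip.
It also fails if it takes over 72 s, if anything falls off the work surface, if the arm or the gripper's body presses on something with over 40 N, if the wrist force passes 120 N, or if a joint passes its speed limit or range.

## Robot

A 7-joint arm with a two-finger parallel gripper is mounted at the origin on a cart in front of the work surface, level with it; the furniture and walls round the work are solid. World frame = base frame: x ahead of the robot, y to its left, z up, the work surface at z = 0. Lengths are in m, angles in degrees, forces in N, time in s.
With the tool pointing down it reaches from about 0.425 to 1.025 m from the base axis. Payload 9.4 kg.
Tool frame: the origin (TCP) lies on the centre line of the jaws, within the pads' length; the fingertips stand 22 mm ahead of it and the grasp point (between the pads) lies 3 mm ahead of it; z points along the fingers, y is the direction in which the jaws open and shut (so a half turn about z gives the same grasp; the last joint's range is limited). The gripper opens to 93 mm and grips with 3 to 60 N. Pads are 15 mm wide; open, the fingers measure 128 mm over their backs; the gripper's body (75 mm by 188 mm) begins 65 mm behind the grasp point.
Start: joints at [-68.107, 34.337, -0.143, 91.639, 0.103, 54.024, -4.572], TCP at [0.321, 0.65, 0.241] pointing down, gripper open.
Joint ranges: [-147.43, 147.43], [-19.82, 112.94], [-74.19, 73.91], [6.32, 146.72], [-59.91, 239.91], [6.04, 106.73], [-150.56, 150.56]. Speed limits (degrees/s): [127.2, 127.2, 172.46, 172.46, 180, 180, 180].

## Interface

Orientations are given as [roll, pitch, yaw] about the fixed x, y, z axes, in that order (R = Rz(yaw) Ry(pitch) Rx(roll)).
In Python, from plant import r gives the robot as it stands.
- The arm moves only by the shell command python3 -m handwheel 'ROWS' [OPENING]. ROWS is JSON, a list of rows, each a list of 6 numbers: the shift along the tool's x, y, z in cm, then the turn, a rotation vector about the tool's x, y, z in degrees. In form: [[tx, ty, tz, rx, ry, rz], ...]. A call has 1 to 8 rows; each row is the pose to reach, as a shift and turn from the pose commanded when the call began, along the tool's axes at that moment; what a row does not reach only later rows make up. A row lasts 1/10 s, in which the tool goes at most 50 mm and 8.59 degrees, less where a joint would pass 70% of its speed; a pose out of reach is approached as far as the arm can. A call with a gripper value outside its range is refused whole. OPENING is the closure, from -1 (fully open) to 1 (shut), set as the call begins (- or left out, the last holds). The fingers move at their own pace and stop on an object; the grip force is fixed at half the most. Time passes only in rows, so rows that repeat a pose let the fingers close. It gives the time, the measured TCP pose, the force and the opening at its end, in the units of the state.
- r.observe(): the state, without advancing time (a new reading comes with each control period).
- r.capture(name): name is "side" or "top"; returns a dict with "pixels" (480x640x3 uint8, red, green, blue), "camera_matrix" (3x3 intrinsics, pixels), "rvec" (rotation vector, rad) and "tvec" (3), from world to camera coordinates, as OpenCV has them. Camera axes: x right, y down, z forward; pixel columns grow to the right and rows downward; lengths in m; the calibration is good to about 2 mm. A picture is of the moment at which its call begins. There is no depth.
- r.hand_in(): hands the job in, once; it reports no verdict.
The state is a dict: "clock": time; "qpos": joint angles; "dq": joint speeds; "joint_efforts": joint torques, N m; "eef_pos": TCP position; "orientation": TCP orientation; "ft_force": force on the tool from outside, world axes, zero at the start; "wrist_torque": the same for the moment, N m; "opening": finger opening in m.
Only numpy, scipy, OpenCV 4.12 (cv2) and the standard library are available. Lean on these libraries where they do the work, as an engineer would, in place of code of your own. Each camera call takes 0.05 s, during which the arm holds its last target.

## Working session

There is one attempt and no reset: what is moved stays moved. The work goes in short steps, Python scripts to look and compute and a shell command to move; the robot and the scene stay as the last step left them, time stands still between calls to the robot, and variables do not carry over. Pictures are saved under pics/ and viewed, and the job is handed in when it is done.

```bash
ls; mkdir -p pics
cat > h.py <<'E'
import numpy as np, cv2
from plant import r
def cap(n,f):
    c=r.capture(n); cv2.imwrite('pics/'+f,c['pixels'][:,:,::-1]); np.savez('pics/'+f+'.npz',**c); return c
def load(f): return np.load('pics/'+f+'.npz')
def crop(f,x0,y0,x1,y1,s,out):
    im=cv2.imread('pics/'+f); cv2.imwrite('pics/'+out,cv2.resize(im[y0:y1,x0:x1],None,fx=s,fy=s,interpolation=cv2.INTER_CUBIC))
def ray(c,u,v):
    R=cv2.Rodrigues(c['rvec'])[0]; t=np.array(c['tvec']).ravel()
    d=R.T@(np.linalg.inv(c['camera_matrix'])@[u,v,1]); return -R.T@t,d
def atz(c,u,v,z):
    o,d=ray(c,u,v); return o+d*(z-o[2])/d[2]
def tri(c1,p1,c2,p2):
    o1,d1=ray(c1,*p1);o2,d2=ray(c2,*p2)
    s=np.linalg.lstsq(np.c_[d1,-d2],o2-o1,rcond=None)[0]
    a=o1+s[0]*d1;b=o2+s[1]*d2; return (a+b)/2,np.linalg.norm(a-b)
def proj(c,p): return cv2.projectPoints(np.array(p,float).reshape(-1,3),c['rvec'],c['tvec'],c['camera_matrix'],None)[0].reshape(-1,2)
E
python3 - <<'E'
from h import *
cap('top','t0.png');cap('side','s0.png')
print(r.observe())
E
```

```text
pics
{'clock': 0.1, 'qpos': array([-68.10953223,  34.37997199,  -0.14668416,  91.67598378,
         0.10340607,  54.02421191,  -4.57237235]), 'dq': array([-0.01720119, -0.12515499, -0.00746329, -0.10907272, -0.05731933,
       -0.06428303, -0.15030295]), 'joint_efforts': array([ 5.82556459e-03, -7.66556954e+01,  1.50229834e+00, -2.52937245e+01,
       -5.22716402e-02,  1.35556870e-02,  3.93900064e-05]), 'eef_pos': array([0.32087866, 0.64967036, 0.23984784]), 'orientation': array([-1.79920279e+02,  7.14659154e-03,  1.53719087e+02]), 'ft_force': array([-0.52435894,  0.12117486,  1.03318402]), 'wrist_torque': array([ 0.03924544, -0.00664444, -0.02878868]), 'opening': 0.09284649514410893}
```

View pics/t0.png

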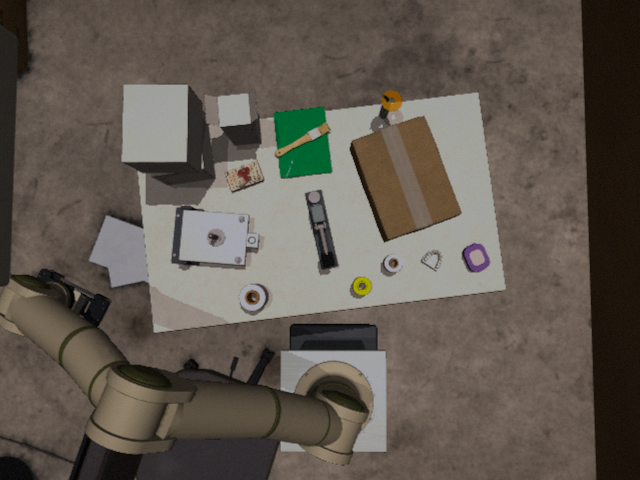

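View pics/s0.png

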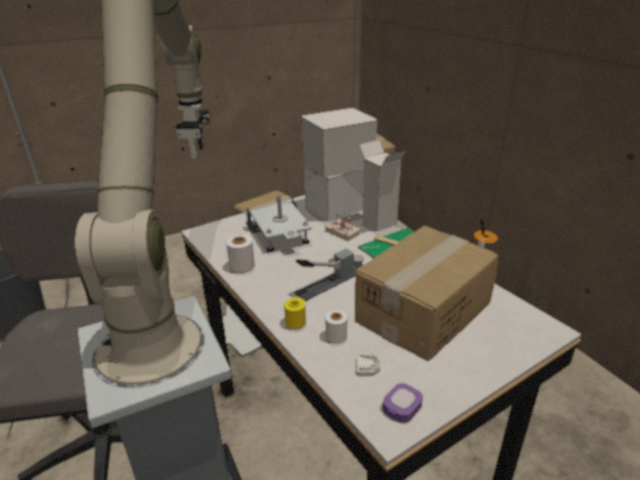

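Candidates for the roll are the large white one at top (253,297), the yellow one at (362,286) and the small white one at (392,264). The last fits the description. I'll check it in close crops.

Run:
```python
from h import *
crop('t0.png',340,220,500,310,5,'c1.png')
crop('t0.png',160,180,350,290,4,'c2.png')
crop('s0.png',230,190,380,350,5,'c3.png')
c=load('t0.png');print(np.linalg.inv(np.vstack([np.c_[cv2.Rodrigues(c['rvec'])[0],c['tvec'].ravel()],[0,0,0,1]]))[:3,3],c['camera_matrix'][0,0])
```

```text
[ 0.38255444 -0.00206267  1.78841897] 587.9780504314573
```

View pics/c1.png

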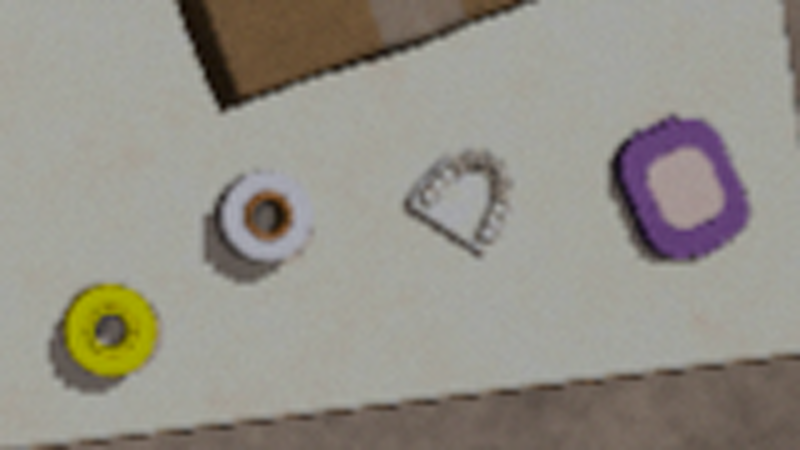

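View pics/c2.png

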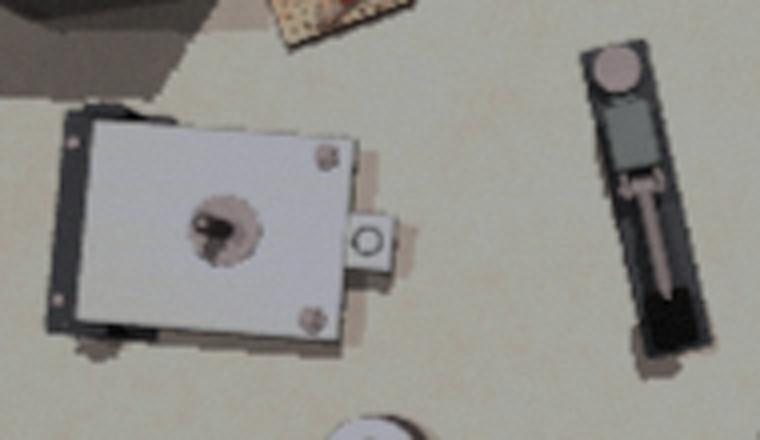

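View pics/c3.png

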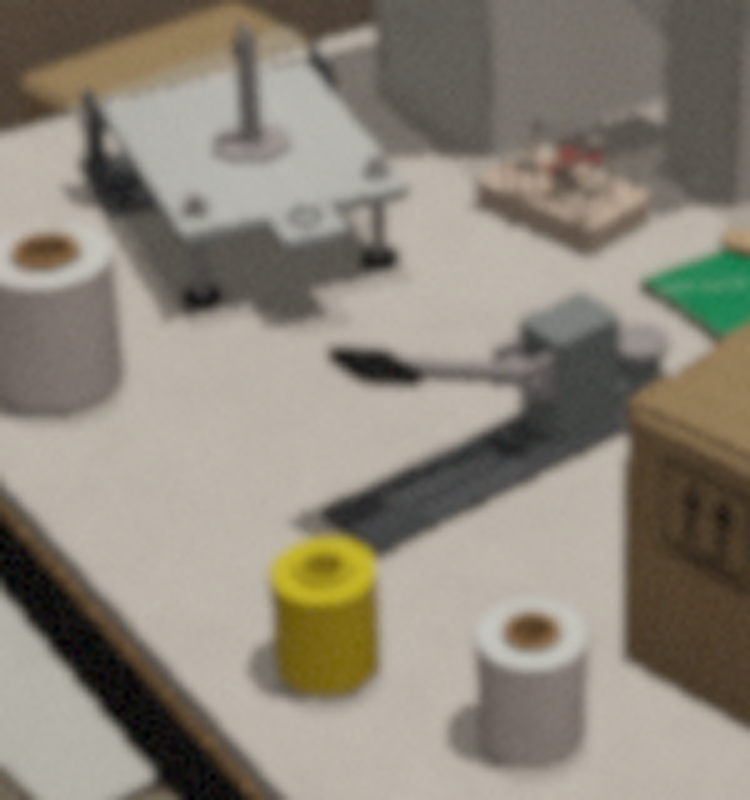

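```bash
cat > m.py <<'E'
from h import *
T=load('t0.png');S=load('s0.png')
def c1(u,v):return 340+(u+.5)/5-.5,220+(v+.5)/5-.5
def c2(u,v):return 160+(u+.5)/4-.5,180+(v+.5)/4-.5
def c3(u,v):return 230+(u+.5)/5-.5,190+(v+.5)/5-.5
def show(n,pt,ps,z):
    print(n,'top',atz(T,*pt,z).round(4),'side',atz(S,*ps,z).round(4) if ps else '', 'tri',[np.round(k,4) for k in tri(T,pt,S,ps)] if ps else '')
E
python3 - <<'E'
from m import *
show('roll',c1(268,215),c3(531,630),.066)
show('rollpaper',c1(265,217),c3(532,637),.063)
show('yellow',c1(111,330),c3(324,567),.06)
show('tip',c2(199,222),c3(243,30),.151)
show('collarflange',c2(225,231),c3(251,143),.068)
show('ring',c2(368,241),c3(306,215),.066)
for p in [(93,121),(355,139),(342,340),(78,319)]: show('deckc',c2(*p),None,.066)
for p in [(327,157),(313,319)]: show('screw',c2(*p),None,.068)
show('saddle',c2(617,69),c3(641,341),.040)
show('body',c2(630,133),c3(570,318),.078)
show('pad',c2(675,317),c3(372,364),.107)
for p in [(582,50),(645,40),(712,345),(650,357)]: show('base',c2(*p),None,.008)
E
```

```text
roll top [ 0.4135 -0.1775  0.066 ] side [ 0.411  -0.1795  0.066 ] tri [array([ 0.4129, -0.1774,  0.0639]), np.float64(0.0013)]
rollpaper top [ 0.4123 -0.176   0.063 ] side [ 0.4107 -0.1811  0.063 ] tri [array([ 0.4127, -0.1766,  0.059 ]), np.float64(0.0007)]
yellow top [ 0.3461 -0.0859  0.06  ] side [ 0.3476 -0.0813  0.06  ] tri [array([ 0.346 , -0.0856,  0.0635]), np.float64(0.0004)]
tip top [0.4879 0.3441 0.151 ] side [0.4838 0.3358 0.151 ] tri [array([0.4879, 0.3453, 0.1463]), np.float64(0.0008)]
collarflange top [0.4867 0.3424 0.068 ] side [0.4861 0.3415 0.068 ] tri [array([0.4867, 0.3426, 0.0673]), np.float64(0.0001)]
ring top [0.4796 0.2376 0.066 ] side [0.4802 0.2403 0.066 ] tri [array([0.4793, 0.2375, 0.0676]), np.float64(0.0004)]
deckc top [0.5679 0.4414 0.066 ] side  tri 
deckc top [0.5548 0.2479 0.066 ] side  tri 
deckc top [0.4069 0.256  0.066 ] side  tri 
deckc top [0.422  0.4499 0.066 ] side  tri 
screw top [0.5413 0.2681 0.068 ] side  tri 
screw top [0.4222 0.2771 0.068 ] side  tri 
saddle top [0.6101 0.056  0.04  ] side [0.6086 0.0523 0.04  ] tri [array([0.6106, 0.056 , 0.0373]), np.float64(0.0003)]
body top [0.5581 0.0451 0.078 ] side [0.5545 0.0405 0.078 ] tri [array([0.558 , 0.0455, 0.0743]), np.float64(0.0012)]
pad top [0.4231 0.0118 0.107 ] side [0.4179 0.0088 0.107 ] tri [array([0.4215, 0.0125, 0.1039]), np.float64(0.0036)]
base top [0.6288 0.0838 0.008 ] side  tri 
base top [0.6365 0.0358 0.008 ] side  tri 
base top [ 0.4044 -0.0154  0.008 ] side  tri 
base top [0.3952 0.0315 0.008 ] side  tri
```

Run:
```python
from m import *
print(tri(T,(383,240),S,(358,263)),tri(T,(460,213),S,(428,305)),tri(T,(350,148),S,(431,229)))
print(atz(S,358,315,0))
o=r.observe();print(o['clock'],o['eef_pos'],o['orientation'])
```

```text
(array([ 0.48113069, -0.14305592,  0.17098977]), np.float64(0.01677471919613261)) (array([ 0.54498596, -0.35011906,  0.16524799]), np.float64(0.009836042157348023)) (array([ 0.75004292, -0.05934601,  0.1496925 ]), np.float64(0.03661480857023423))
[ 0.50136949 -0.13224513  0.        ]
0.1 [0.32087866 0.64967036 0.23984784] [-1.79920279e+02  7.14659154e-03  1.53719087e+02]
```

```bash
cat > go.py <<'E'
import sys
from h import *
from scipy.spatial.transform import Rotation as Ro
# usage: go.py x y z(TCP, m) yaw
def delta(x,y,z,yaw,o=None):
    o=o or r.observe(); R=Ro.from_euler('xyz',o['orientation'],degrees=True)
    t=R.inv().apply(np.array([x,y,z])-o['eef_pos'])*100
    rv=(R.inv()*Ro.from_euler('xyz',[180,0,yaw],degrees=True)).as_rotvec(degrees=True)
    return np.r_[t,rv].round(2)
if __name__=='__main__':
    for i in range(1,len(sys.argv),4): print(delta(*map(float,sys.argv[i:i+4])).tolist())
E
python3 go.py .56 .35 .26 85
```

```text
[-34.71, -16.28, -1.99, -0.07, 0.05, 68.72]
```

```bash
python3 -m handwheel '[[-34.7,-16.3,-2,-0.1,0,68.7],[-34.7,-16.3,-2,-0.1,0,68.7],[-34.7,-16.3,-2,-0.1,0,68.7],[-34.7,-16.3,-2,-0.1,0,68.7],[-34.7,-16.3,-2,-0.1,0,68.7],[-34.7,-16.3,-2,-0.1,0,68.7],[-34.7,-16.3,-2,-0.1,0,68.7],[-34.7,-16.3,-2,-0.1,0,68.7]]' -1; python3 go.py .52 -.05 .25 35; python3 -c "
from plant import r;o=r.observe();print(o['qpos'])"
```

```text
clock: 0.9
eef_pos: [0.5622, 0.3464, 0.2609]
orientation: [179.9, -0.0, 84.5]
ft_force: [0.1, -0.7, -0.5]
opening: 0.0926
[-39.86, -0.38, 1.09, 0.12, -0.06, 49.47]
[-49.37478481  29.60339143  19.54109828 100.45028415 -12.02156536
  51.89927065 -30.28327926]
```

```bash
python3 -m handwheel '[[-39.9,-0.4,1,0,0,49.5],[-39.9,-0.4,1,0,0,49.5],[-39.9,-0.4,1,0,0,49.5],[-39.9,-0.4,1,0,0,49.5],[-39.9,-0.4,1,0,0,49.5],[-39.9,-0.4,1,0,0,49.5],[-39.9,-0.4,1,0,0,49.5],[-39.9,-0.4,1,0,0,49.5]]'; python3 go.py .4125 -.177 .2 17; python3 -c "
from plant import r;o=r.observe();print(o['qpos'])"
```

```text
clock: 1.7
eef_pos: [0.5208, -0.0486, 0.2501]
orientation: [180.0, -0.1, 35.5]
ft_force: [0.8, -0.4, 0.3]
opening: 0.0927
[-16.28, 4.16, 4.99, -0.0, -0.08, 18.53]
[-25.90629424  22.51218746  34.49554171 118.87403479 -18.36675205
  43.68849596 -34.48516397]
```

```bash
python3 -m handwheel '[[-16.3,4.2,2,0,0,18.5],[-16.3,4.2,4,0,0,18.5],[-16.3,4.2,5,0,0,18.5],[-16.3,4.2,5,0,0,18.5],[-16.3,4.2,5,0,0,18.5],[-16.3,4.2,5,0,0,18.5],[-16.3,4.2,5,0,0,18.5]]'; python3 go.py .4125 -.177 .043 17; python3 -c "
from h import *;o=r.observe();print(o['qpos']);cap('side','s1.png');crop('s1.png',260,180,440,380,4,'c4.png')"
```

```text
clock: 2.4
eef_pos: [0.4141, -0.1752, 0.2002]
orientation: [-180.0, -0.1, 17.1]
ft_force: [1.1, 0.1, 0.2]
opening: 0.0931
[-0.25, 0.13, 15.72, -0.01, -0.13, 0.09]
[-10.91034057  22.55918657  36.36816605 130.58815319 -24.66762002
  33.28631343 -28.619357  ]
```

View pics/c4.png

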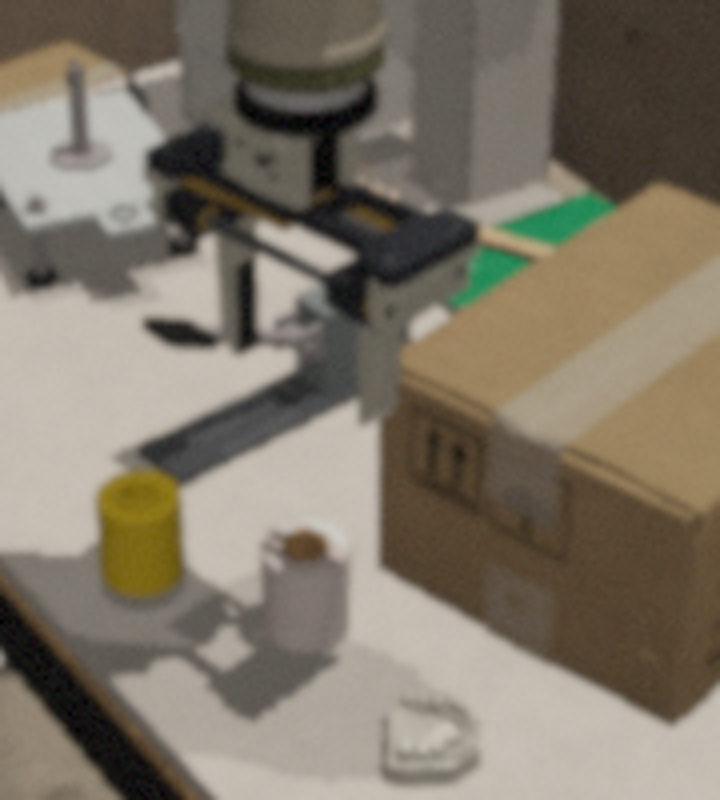

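```bash
python3 -m handwheel '[[-0.2,0.1,4,0,0,0],[-0.2,0.1,8,0,0,0],[-0.2,0.1,11,0,0,0],[-0.2,0.1,13,0,0,0],[-0.2,0.1,14.5,0,0,0],[-0.2,0.1,15.7,0,0,0],[-0.2,0.1,15.7,0,0,0],[-0.2,0.1,15.7,0,0,0]]'; python3 go.py .4125 -.177 .043 17; python3 -c "
from h import *;cap('top','t2.png');cap('side','s2.png');crop('s2.png',260,180,440,380,4,'c5.png')"
```

```text
clock: 3.25
eef_pos: [0.4123, -0.1767, 0.0431]
orientation: [-180.0, -0.1, 17.1]
ft_force: [0.5, -0.1, 0.6]
opening: 0.0927
[0.01, 0.03, 0.01, -0.04, -0.1, 0.07]
```

View pics/c5.png

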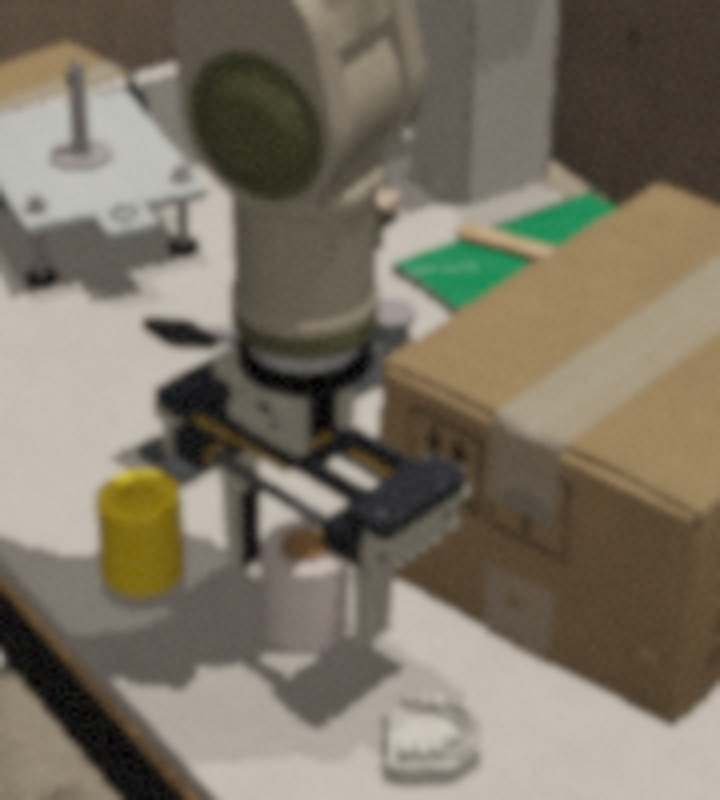

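Fingers straddle the white roll (crop centre about 300,590). I'll close on it.

```bash
python3 -m handwheel '[[0,0,0,0,0,0],[0,0,0,0,0,0],[0,0,0,0,0,0],[0,0,0,0,0,0],[0,0,0,0,0,0],[0,0,0,0,0,0],[0,0,0,0,0,0]]' 1; python3 -m handwheel '[[0,0,-1,0,0,0],[0,0,-5,0,0,0],[0,0,-9,0,0,0],[0,0,-13,0,0,0],[0,0,-17,0,0,0],[0,0,-20,0,0,0],[0,0,-20.7,0,0,0],[0,0,-20.7,0,0,0]]'; python3 -c "
from h import *;cap('side','s3.png');crop('s3.png',240,120,440,320,4,'c6.png')"; python3 go.py .55 .1 .255 50
```

```text
clock: 4.05
eef_pos: [0.4118, -0.1772, 0.0431]
orientation: [-180.0, -0.1, 17.0]
ft_force: [-0.5, -0.2, 1.8]
opening: 0.054
clock: 4.85
eef_pos: [0.4119, -0.177, 0.2505]
orientation: [-180.0, -0.2, 17.1]
ft_force: [0.1, 0.4, -1.1]
opening: 0.0547
[21.37, -22.39, -0.49, -0.01, -0.12, -32.93]
```

View pics/c6.png

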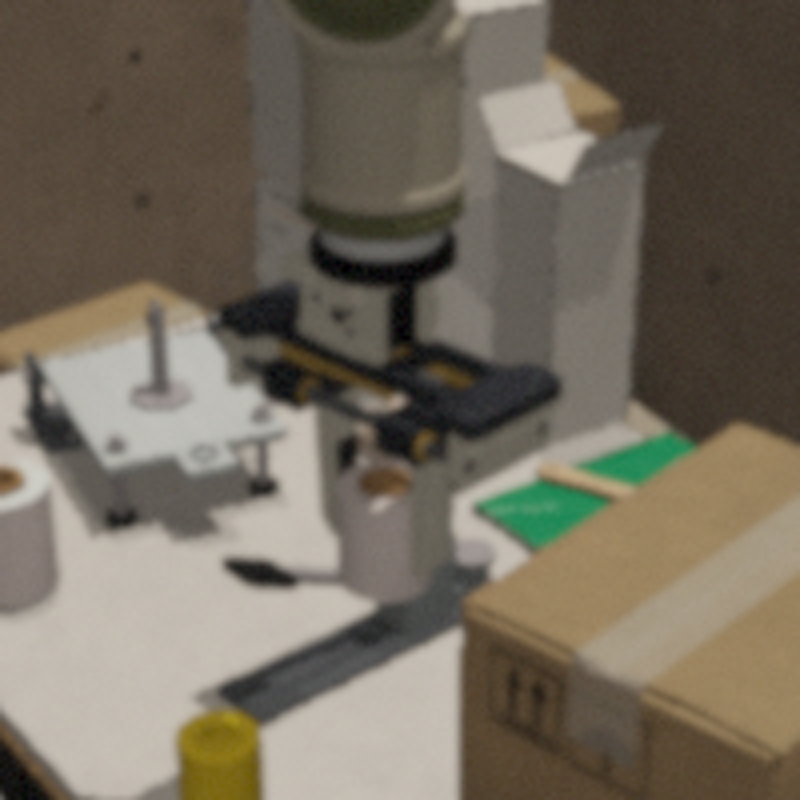

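```bash
python3 -m handwheel '[[21.4,-22.4,-0.5,0,0,-33],[21.4,-22.4,-0.5,0,0,-33],[21.4,-22.4,-0.5,0,0,-33],[21.4,-22.4,-0.5,0,0,-33],[21.4,-22.4,-0.5,0,0,-33],[21.4,-22.4,-0.5,0,0,-33],[21.4,-22.4,-0.5,0,0,-33],[21.4,-22.4,-0.5,0,0,-33]]';  python3 go.py .487 .3425 .255 80
```

```text
clock: 5.7
eef_pos: [0.5503, 0.1011, 0.253]
orientation: [-179.9, 0.1, 50.2]
ft_force: [-0.4, -1.1, -1.2]
opening: 0.0542
[14.49, -20.32, -0.2, -0.08, 0.06, -29.8]
```

```bash
python3 -m handwheel '[[14.5,-20.3,-0.2,-0.1,0,-30],[14.5,-20.3,-0.2,-0.1,0,-30],[14.5,-20.3,-0.2,-0.1,0,-30],[14.5,-20.3,-0.2,-0.1,0,-30],[14.5,-20.3,-0.2,-0.1,0,-30],[14.5,-20.3,-0.2,-0.1,0,-30],[14.5,-20.3,-0.2,-0.1,0,-30],[14.5,-20.3,-0.2,-0.1,0,-30]]';  python3 go.py .487 .3425 .255 80;python3 -c "
from h import *;cap('top','t4.png');cap('side','s4.png');crop('s4.png',210,130,350,270,5,'c7.png');crop('t4.png',150,150,310,270,5,'c8.png')"
```

```text
clock: 6.5
eef_pos: [0.4887, 0.3379, 0.2569]
orientation: [179.9, 0.1, 79.8]
ft_force: [0.7, -0.2, -0.5]
opening: 0.0545
[0.42, -0.25, 0.19, 0.14, 0.07, -0.19]
```

View pics/c7.png

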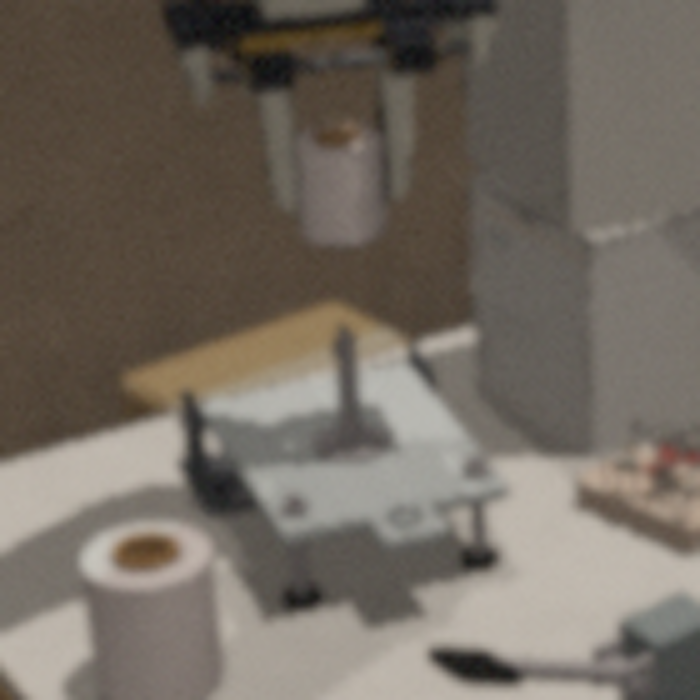

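View pics/c8.png

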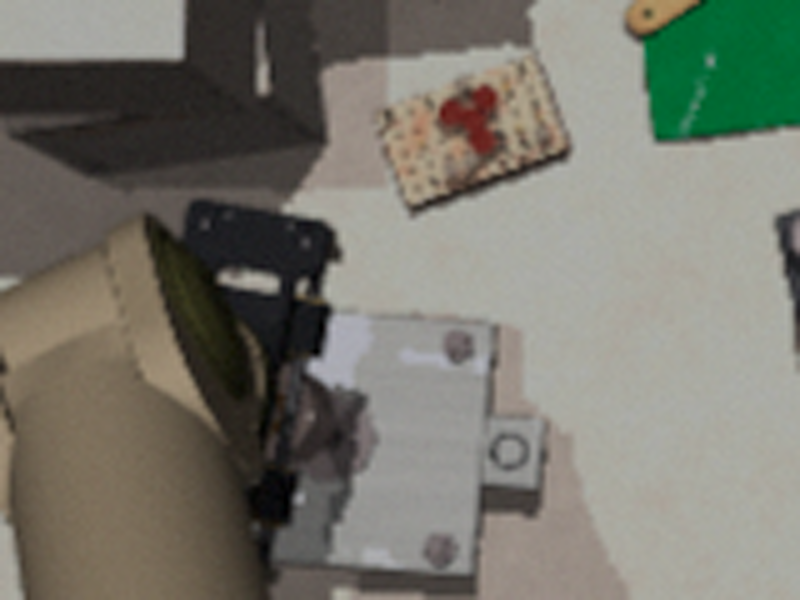

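```bash
python3 go.py .487 .3417 .212 80
```

```text
[0.3, -0.26, 4.54, 0.16, 0.02, -0.2]
```

```bash
python3 -m handwheel '[[0.1,-0.1,2,0,0,0],[0.1,-0.1,4.5,0,0,0],[0.1,-0.1,4.5,0,0,0],[0.1,-0.1,4.5,0,0,0]]';  python3 go.py .487 .3417 .212 80;python3 -c "
from h import *;cap('side','s5.png');crop('s5.png',230,160,330,260,8,'c9.png')"
```

```text
clock: 7.0
eef_pos: [0.488, 0.341, 0.2128]
orientation: [179.8, 0.0, 79.9]
ft_force: [0.5, 0.2, -0.4]
opening: 0.0547
[0.06, -0.11, 0.08, 0.15, 0.02, -0.1]
```

View pics/c9.png

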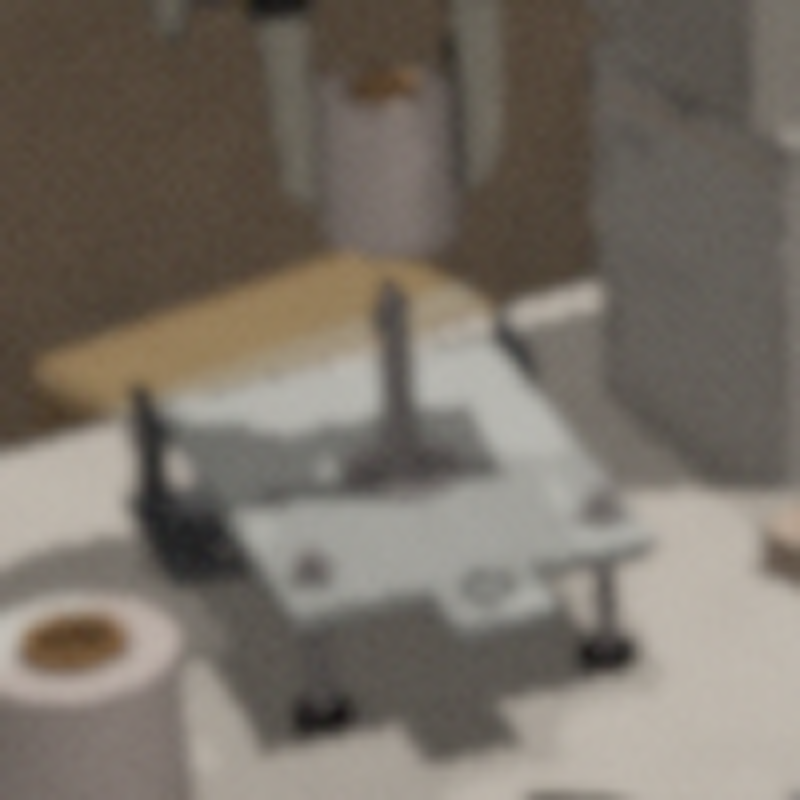

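```bash
python3 -m handwheel '[[0.05,-0.05,1,0.1,0,0],[0.05,-0.1,2,0.1,0,0],[0.05,-0.1,2.5,0.1,0,0],[0.05,-0.1,2.8,0.1,0,0],[0.05,-0.1,2.8,0.1,0,0]]';  python3 go.py .487 .3417 .113 80;python3 -c "
from h import *;print(r.observe()['ft_force']);cap('side','s6.png');crop('s6.png',230,160,330,260,8,'c10.png')"
```

```text
clock: 7.55
eef_pos: [0.4865, 0.3427, 0.184]
orientation: [180.0, 0.0, 80.0]
ft_force: [0.3, 0.2, -0.1]
opening: 0.0546
[-0.09, 0.06, 7.1, 0.04, 0.01, 0.02]
[ 0.33122227  0.22871223 -0.13775654]
```

View pics/c10.png

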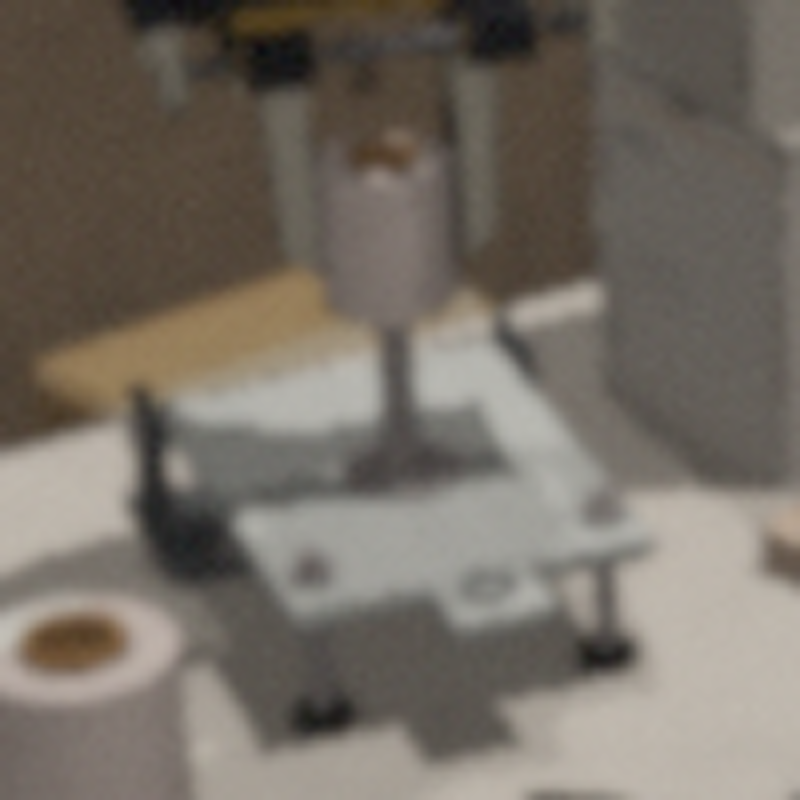

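```bash
python3 -m handwheel '[[-0.05,0,1,0,0,0],[-0.05,0.05,2,0,0,0],[-0.05,0.05,3,0,0,0],[-0.05,0.05,3.5,0,0,0],[-0.05,0.05,3.5,0,0,0]]';  python3 -m handwheel '[[0,0,1,0,0,0],[0,0,2,0,0,0],[0,0,2.7,0,0,0],[0,0,3.1,0,0,0],[0,0,3.1,0,0,0],[0,0,3.1,0,0,0]]';python3 -c "
from h import *;print(r.observe()['ft_force']);cap('side','s7.png');crop('s7.png',230,160,330,260,8,'c11.png')"
```

```text
clock: 8.1
eef_pos: [0.4867, 0.3419, 0.1484]
orientation: [180.0, 0.0, 80.0]
ft_force: [0.2, -0.9, -0.6]
opening: 0.0544
clock: 8.7
eef_pos: [0.4873, 0.3422, 0.1185]
orientation: [179.9, -0.0, 80.0]
ft_force: [-0.6, -0.6, -1.3]
opening: 0.0539
[-0.6095447  -0.56961409 -1.27300907]
```

View pics/c11.png

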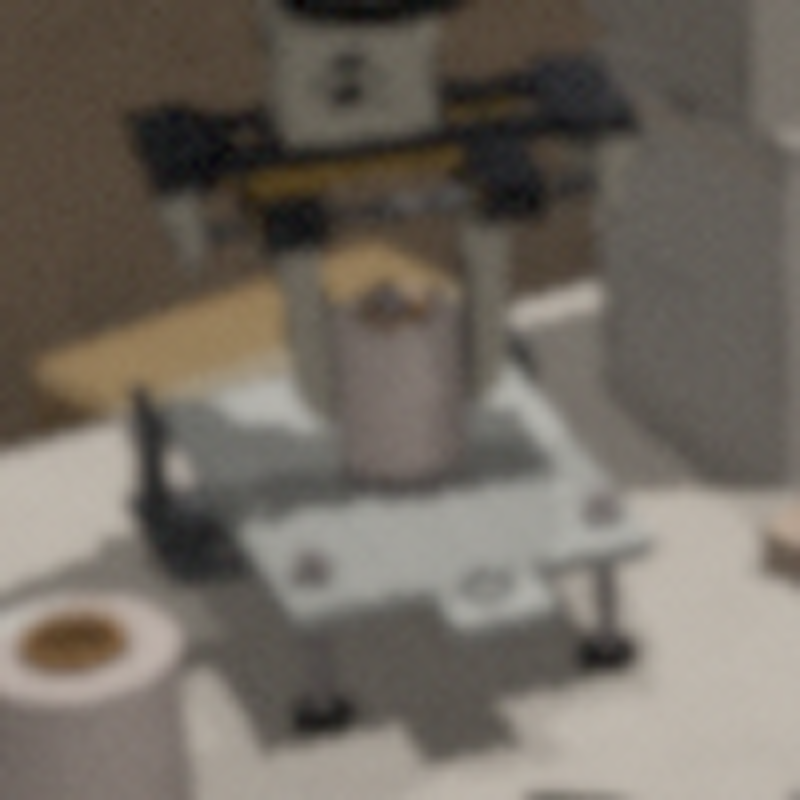

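```bash
python3 -m handwheel '[[0,0,0.3,0,0,0],[0,0,0.5,0,0,0],[0,0,0.5,0,0,0],[0,0,0.6,0,0,0],[0,0,0.6,0,0,0]]';python3 -m handwheel '[[0,0,0.1,0,0,0],[0,0,0.2,0,0,0],[0,0,0.2,0,0,0]]'
```

```text
clock: 9.25
eef_pos: [0.4872, 0.3423, 0.1131]
orientation: [179.9, -0.1, 80.0]
ft_force: [-1.1, -0.7, 5.4]
opening: 0.0545
clock: 9.55
eef_pos: [0.4873, 0.3423, 0.1129]
orientation: [179.9, -0.1, 80.0]
ft_force: [-6.8, -2.9, 26.7]
opening: 0.0546
```

```bash
python3 -m handwheel '[[0,0,-0.2,0,0,0],[0,0,-0.2,0,0,0],[0,0,-0.2,0,0,0],[0,0,-0.2,0,0,0]]' -0.2;python3 -m handwheel '[[0,0,0,0,0,0],[0,0,0,0,0,0],[0,0,0,0,0,0]]' -1; python3 -m handwheel '[[0,0,-1,0,0,0],[0,0,-4,0,0,0],[0,0,-8,0,0,0],[0,0,-11,0,0,0],[0,0,-14,0,0,0],[0,0,-14,0,0,0]]'; python3 go.py .53 .1 .22 45;python3 -c "
from h import *;cap('side','s8.png');crop('s8.png',230,160,330,260,8,'c12.png')"
```

```text
clock: 9.95
eef_pos: [0.4871, 0.3423, 0.1122]
orientation: [179.9, -0.0, 80.0]
ft_force: [-1.1, 0.3, 0.1]
opening: 0.0556
clock: 10.25
eef_pos: [0.4872, 0.3423, 0.1123]
orientation: [179.9, -0.0, 80.0]
ft_force: [-0.6, -0.8, 0.4]
opening: 0.0753
clock: 10.85
eef_pos: [0.4887, 0.3429, 0.2571]
orientation: [179.7, -0.3, 80.0]
ft_force: [0.1, 0.7, -0.5]
opening: 0.0925
[-23.23, 8.27, 3.62, 0.2, -0.43, 34.99]
```

View pics/c12.png

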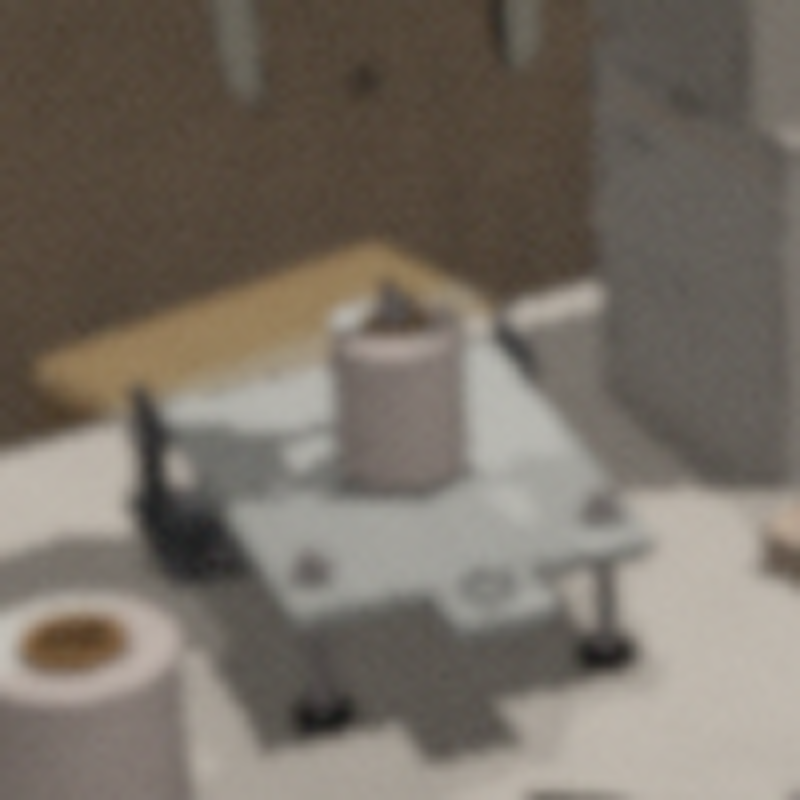

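```bash
python3 go.py .557 .0445 .2 12.6
```

```text
[-28.19, 11.97, 5.43, 0.05, -0.33, 67.41]
```

```bash
python3 -m handwheel '[[-28.2,12,0,0,-0.3,67.4],[-28.2,12,0,0,-0.3,67.4],[-28.2,12,0,0,-0.3,67.4],[-28.2,12,5.4,0,-0.3,67.4],[-28.2,12,5.4,0,-0.3,67.4],[-28.2,12,5.4,0,-0.3,67.4],[-28.2,12,5.4,0,-0.3,67.4],[-28.2,12,5.4,0,-0.3,67.4]]';python3 go.py .557 .0445 .2 12.6 ;python3 -c "
from h import *;cap('side','s9.png');cap('top','t9.png');crop('s9.png',230,120,380,270,5,'c13.png');crop('t9.png',240,150,400,270,5,'c14.png');print(r.observe()['qpos'])"
```

```text
clock: 11.7
eef_pos: [0.5558, 0.0399, 0.1973]
orientation: [179.8, 0.3, 12.0]
ft_force: [-0.2, 0.5, 0.3]
opening: 0.0929
[0.21, -0.42, -0.28, 0.24, 0.29, -0.65]
[-37.61518046  31.34246683  40.60361673 117.72493275 -30.11067389
  41.80070676 -55.51660754]
```

View pics/c13.png

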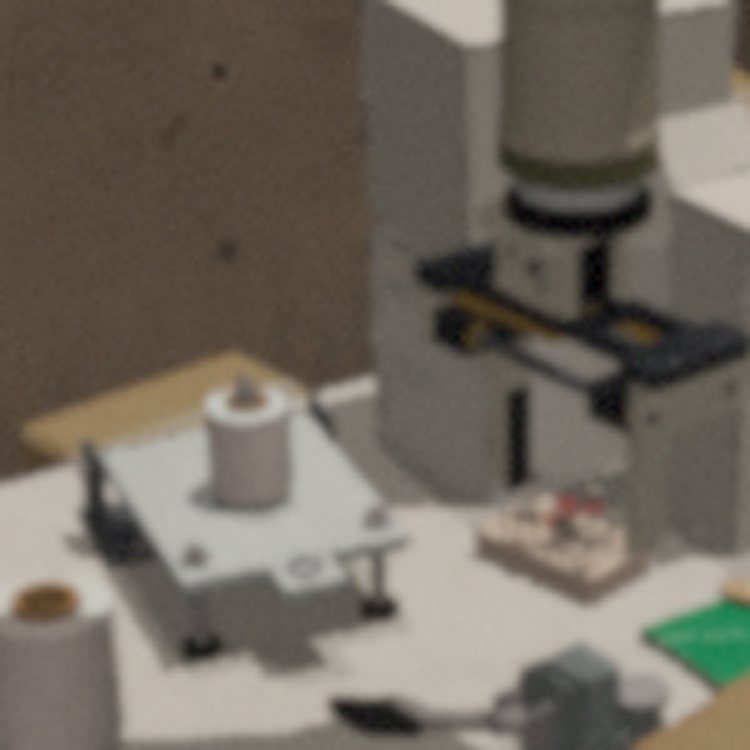

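View pics/c14.png

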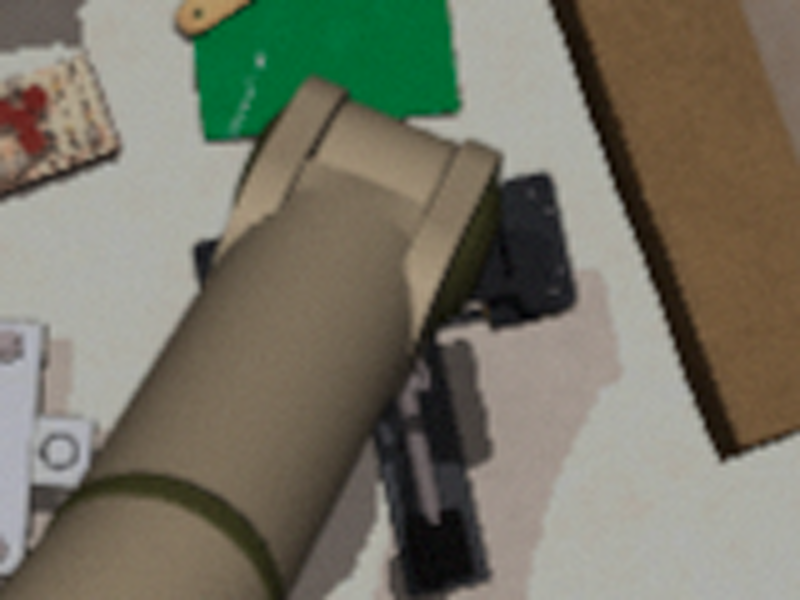

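```bash
python3 -m handwheel '[[0.1,-0.3,3,0,0.2,-0.4],[0.1,-0.3,6,0,0.2,-0.4],[0.1,-0.3,9,0,0.2,-0.4],[0.1,-0.3,11,0,0.2,-0.4],[0.1,-0.3,12.5,0,0.2,-0.4],[0.1,-0.3,13.6,0,0.2,-0.4],[0.1,-0.3,13.6,0,0.2,-0.4]]';python3 go.py .557 .0445 .061 12.6 ;python3 -c "
from h import *;cap('side','s10.png');crop('s10.png',260,160,410,310,5,'c15.png');"
```

```text
clock: 12.5
eef_pos: [0.5556, 0.0468, 0.0613]
orientation: [179.9, 0.1, 13.2]
ft_force: [0.5, 0.3, 0.2]
opening: 0.0932
[0.08, 0.26, 0.03, 0.12, 0.08, 0.57]
```

View pics/c15.png

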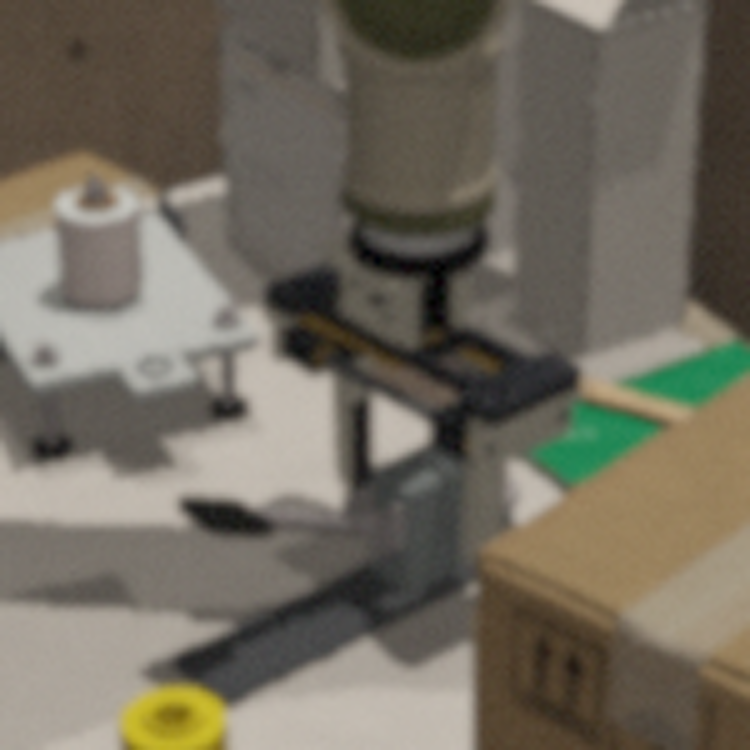

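```bash
python3 -m handwheel '[[0.1,0.2,0,0.1,0,0.5],[0.1,0.2,0,0.1,0,0.5]]'; python3 -m handwheel '[[0,0,0,0,0,0],[0,0,0,0,0,0],[0,0,0,0,0,0],[0,0,0,0,0,0],[0,0,0,0,0,0],[0,0,0,0,0,0],[0,0,0,0,0,0],[0,0,0,0,0,0]]' 1;  python3 -m handwheel '[[0,0,-0.3,0,0,0],[0,0,-1,0,0,0],[0,0,-2,0,0,0],[0,0,-3,0,0,0],[0,0,-4,0,0,0],[0,0,-4,0,0,0]]'; python3 -c "
from h import *;cap('side','s11.png');crop('s11.png',260,160,410,310,5,'c16.png');cap('top','t11.png');crop('t11.png',240,150,400,270,5,'c17.png')"
```

```text
clock: 12.75
eef_pos: [0.5585, 0.0445, 0.0633]
orientation: [179.9, -0.1, 12.5]
ft_force: [0.1, -0.9, -0.3]
opening: 0.0929
clock: 13.55
eef_pos: [0.5576, 0.0453, 0.0625]
orientation: [-180.0, -0.0, 12.5]
ft_force: [-1.7, -0.3, 2.2]
opening: 0.0356
clock: 14.15
eef_pos: [0.5585, 0.0448, 0.1041]
orientation: [179.9, -0.2, 12.5]
ft_force: [0.0, -0.3, -7.7]
opening: 0.0356
```

View pics/c16.png

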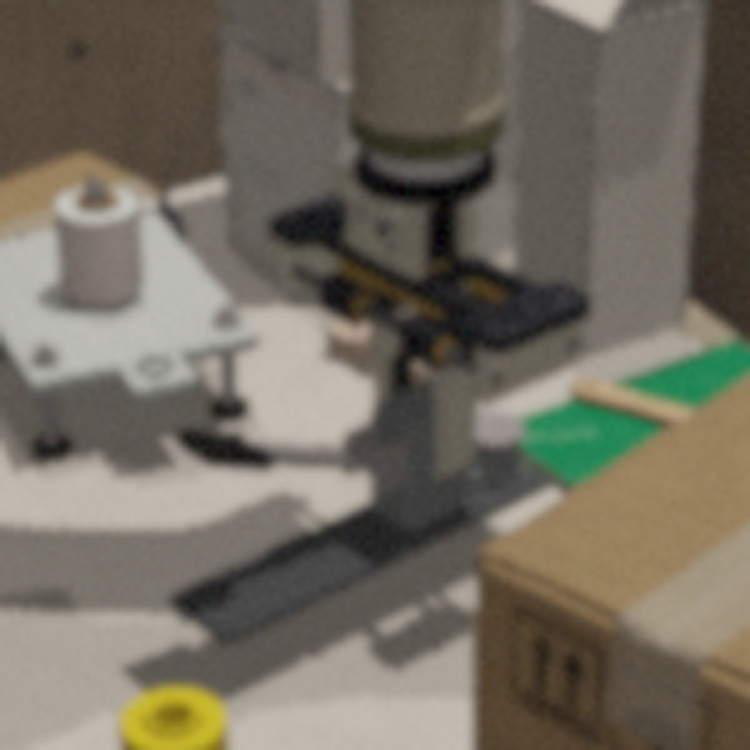

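View pics/c17.png

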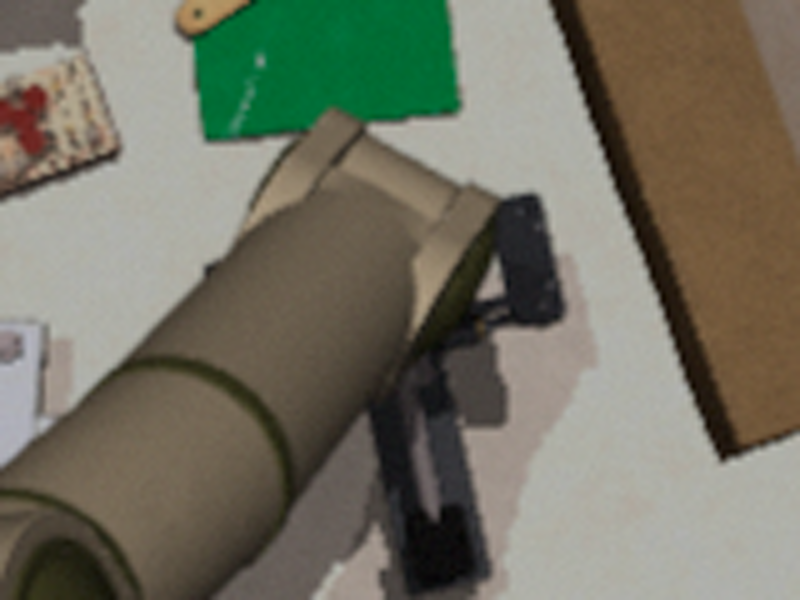

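```bash
python3 go.py .4688 .084 .125 86
```

```text
[-7.85, -5.74, -2.23, 0.1, -0.05, -73.46]
```

```bash
python3 -m handwheel '[[-1,-0.7,-2.2,0,0,-8],[-2,-1.4,-2.2,0,0,-16],[-3,-2.1,-2.2,0,0,-24],[-4,-2.8,-2.2,0,0,-32],[-5,-3.5,-2.2,0,0,-40],[-6,-4.2,-2.2,0,0,-48],[-7,-5,-2.2,0,0,-56],[-7.8,-5.7,-2.2,0,0,-64]]'; python3 go.py .4688 .084 .085 86;python3 -c "
from h import *;print(r.observe()['qpos'])"
```

```text
clock: 15.05
eef_pos: [0.4683, 0.0836, 0.1242]
orientation: [180.0, 0.0, 76.8]
ft_force: [-0.8, -0.1, -6.4]
opening: 0.036
[0.06, 0.03, 3.92, 0.01, 0.04, -9.17]
[-27.30087419  29.29676934  14.54409746 130.41191296 -18.87452675
  22.17192923 -10.1489153 ]
```

```bash
python3 -m handwheel '[[0,0,1,0,0,-4],[0,0,2,0,0,-8],[0,0,3,0,0,-9.2],[0,0,3.9,0,0,-9.2],[0,0,3.9,0,0,-9.2],[0,0,3.9,0,0,-9.2]]';python3 -c "
from h import *;o=r.observe();print(o['qpos'],o['eef_pos'],o['orientation']);cap('side','s12.png');crop('s12.png',230,160,380,310,5,'c18.png');cap('top','t12.png');crop('t12.png',200,180,360,300,5,'c19.png')"
```

```text
clock: 15.65
eef_pos: [0.4692, 0.0833, 0.0851]
orientation: [180.0, 0.1, 85.6]
ft_force: [0.5, -0.1, -6.7]
opening: 0.0363
[-23.20597407  33.25304049   8.98319149 131.48647273 -17.50797631
  16.31375191  -3.19348308] [0.46920458 0.08325096 0.08509671] [1.79988960e+02 6.42429441e-02 8.56369893e+01]
```

View pics/c18.png

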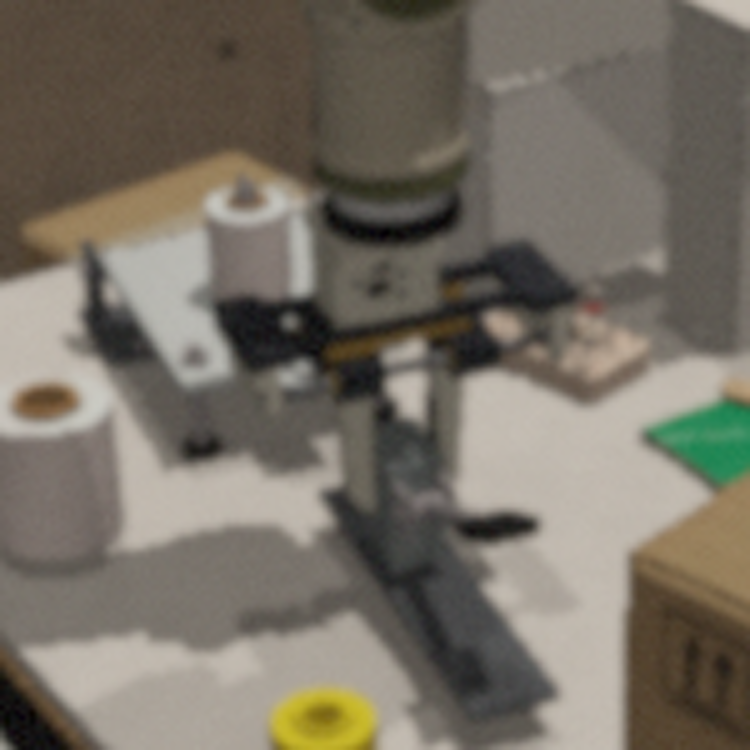

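View pics/c19.png

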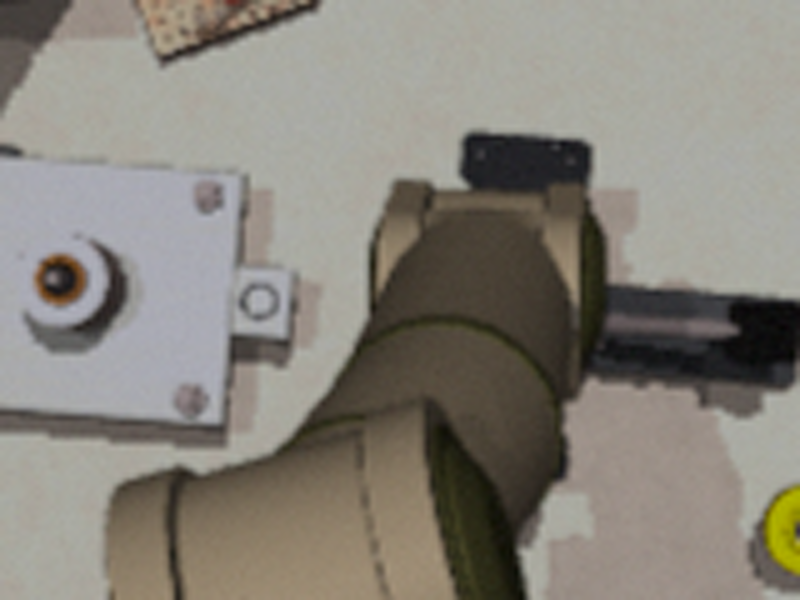

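```bash
python3 -m handwheel '[[0,0,0.5,0,0,-0.4],[0,0,1,0,0,-0.4],[0,0,1.5,0,0,-0.4],[0,0,1.85,0,0,-0.4],[0,0,1.85,0,0,-0.4]]';python3 go.py .4758 .1838 .066 86
```

```text
clock: 16.25
eef_pos: [0.4691, 0.0834, 0.0663]
orientation: [180.0, 0.1, 86.1]
ft_force: [0.2, 1.5, -6.2]
opening: 0.0359
[10.07, -0.01, 0.02, 0.0, 0.06, 0.11]
```

```bash
python3 -m handwheel '[[1,0,0,0,0,0],[2.5,0,0,0,0,0],[4,0,0,0,0,0],[5.5,0,0,0,0,0],[6.5,0,0,0,0,0],[7,0,0,0,0,0],[7,0,0,0,0,0]]';python3 go.py .4758 .1838 .066 86;python3 -c "
from h import *;cap('side','s13.png');crop('s13.png',230,160,380,310,5,'c20.png');cap('top','t13.png');crop('t13.png',180,180,340,300,5,'c21.png')"
```

```text
clock: 16.95
eef_pos: [0.4741, 0.1541, 0.0669]
orientation: [179.9, 0.0, 86.2]
ft_force: [0.5, -0.2, -7.8]
opening: 0.0361
[2.97, -0.02, 0.09, 0.07, 0.03, 0.19]
```

View pics/c20.png

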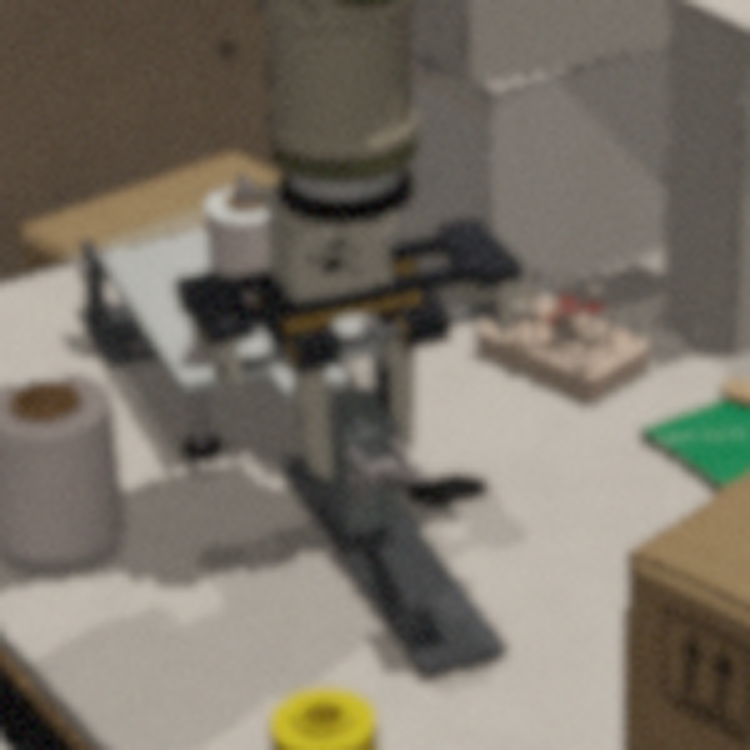

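View pics/c21.png

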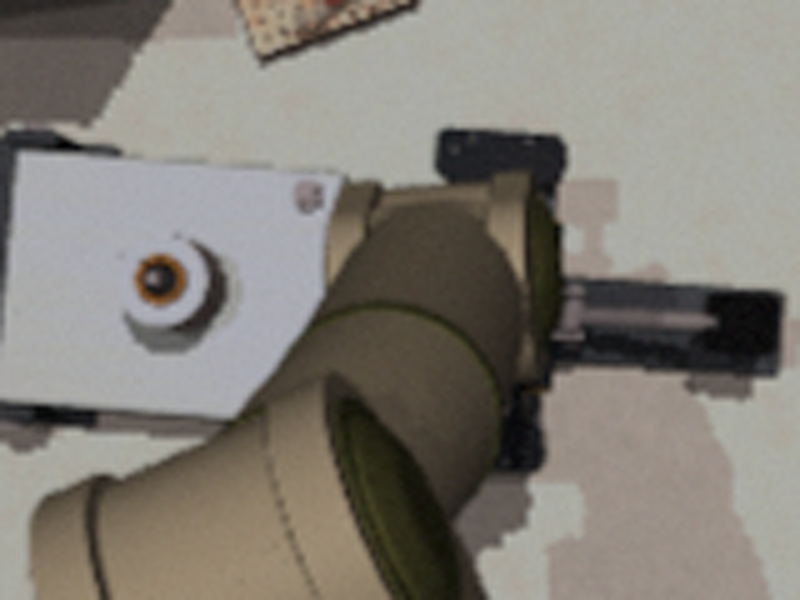

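Run:
```python
from h import *
T=load('t13.png')
f=lambda u,v:(180+(u+.5)/5-.5,180+(v+.5)/5-.5)
a=atz(T,*f(783,290),.012);b=atz(T,*f(778,377),.012);m=(a+b)/2;print(a,b,m)
e=atz(T,*f(570,275),.012);print('edge hdg',np.degrees(np.arctan2(*(e-a)[[1,0]])))
d=b-a;print('perp hdg',np.degrees(np.arctan2(d[0],-d[1]))%180, np.linalg.norm(d))
h=np.radians(86);print('grip',m[:2]+.162*np.array([np.cos(h),np.sin(h)]),'saddle',m[:2]+.217*np.array([np.cos(h),np.sin(h)]))
```

```text
[ 0.48978907 -0.01101412  0.012     ] [ 0.43712557 -0.00803329  0.012     ] [ 0.46345732 -0.0095237   0.012     ]
edge hdg 86.0268781573041
perp hdg 86.76043748805614 0.05274778803467158
grip [0.47475787 0.15208167] saddle [0.47859448 0.20694769]
```

```bash
python3 -m handwheel '[[0.8,0,0,0,0,0],[1.8,0,0,0,0,0],[2.6,0,0,0,0,0],[3.0,0,0,0,0,0],[3.0,0,0,0,0,0],[3.0,0,0,0,0,0]]';python3 go.py .4759 .1845 .0625 86;python3 -c "
from h import *;cap('top','t14.png');crop('t14.png',180,180,340,300,5,'c22.png')"
```

```text
clock: 17.65
eef_pos: [0.476, 0.1832, 0.0668]
orientation: [180.0, 0.1, 86.1]
ft_force: [-0.3, 0.4, -6.2]
opening: 0.0356
[0.13, -0.02, 0.43, 0.05, 0.05, 0.13]
```

View pics/c22.png

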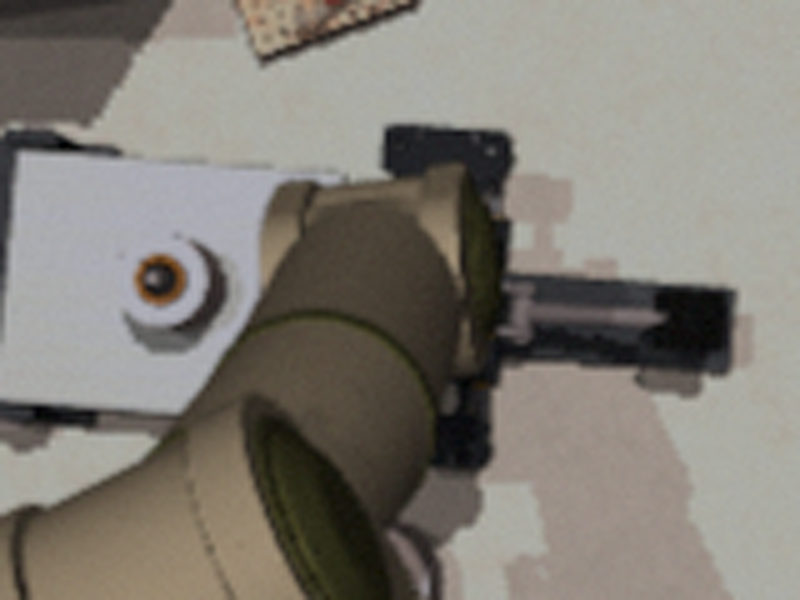

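```bash
python3 -m handwheel '[[0.1,0,0.15,0,0,0],[0.1,0,0.3,0,0,0],[0.1,0,0.4,0,0,0],[0.1,0,0.4,0,0,0]]';python3 -m handwheel '[[0,0,0.05,0,0,0],[0,0,0.05,0,0,0]]';python3 go.py .4759 .1845 .0625 86
```

```text
clock: 18.1
eef_pos: [0.4762, 0.1841, 0.0627]
orientation: [180.0, 0.0, 86.1]
ft_force: [0.1, 0.3, -4.1]
opening: 0.0357
clock: 18.3
eef_pos: [0.4762, 0.1841, 0.0625]
orientation: [179.9, 0.0, 86.1]
ft_force: [-0.2, 1.3, -2.2]
opening: 0.0357
[0.03, -0.03, -0.0, 0.06, 0.03, 0.11]
```

Touching down. I'll release partially, then open fully and rise straight up.

```bash
python3 -m handwheel '[[0,0,0.02,0,0,0],[0,0,0.02,0,0,0]]';python3 -m handwheel '[[0,0,0,0,0,0],[0,0,0,0,0,0],[0,0,0,0,0,0],[0,0,0,0,0,0],[0,0,0,0,0,0]]' -0.6;python3 -c "
from h import *;cap('top','t15.png');crop('t15.png',180,180,340,300,5,'c23.png')"
```

```text
clock: 18.5
eef_pos: [0.4762, 0.1842, 0.0624]
orientation: [179.9, 0.0, 86.1]
ft_force: [-0.9, 0.7, 5.2]
opening: 0.0357
clock: 19.0
eef_pos: [0.4762, 0.1842, 0.0621]
orientation: [179.9, 0.0, 86.1]
ft_force: [0.0, -0.0, -0.0]
opening: 0.0708
```

```bash
python3 -m handwheel '[[0,0,-1,0,0,0],[0,0,-4,0,0,0],[0,0,-8,0,0,0],[0,0,-12,0,0,0],[0,0,-14,0,0,0],[0,0,-14,0,0,0]]'; python3 go.py .52 .06 .2 86
```

```text
clock: 19.65
eef_pos: [0.4772, 0.1848, 0.2055]
orientation: [179.7, -0.2, 86.1]
ft_force: [-0.0, -0.6, -0.7]
opening: 0.0745
[-12.17, 5.12, 0.54, 0.31, -0.15, 0.12]
```

```bash
python3 -m handwheel '[[-5,1,-2,0,0,5],[-10,3,-2,0,0,10],[-15,5,-2,0,0,15],[-20,6,-2,0,0,15],[-23,7,-2,0,0,15],[-23,7,-2,0,0,15]]' 1;python3 -c "
from h import *;cap('top','t16.png');crop('t16.png',180,180,340,300,5,'c24.png');cap('side','s16.png');crop('s16.png',230,180,350,300,6,'c25.png')"
```

```text
clock: 20.25
eef_pos: [0.5305, -0.0566, 0.2222]
orientation: [179.8, 0.2, 70.6]
ft_force: [-0.4, 0.6, 0.4]
opening: 0.0309
```

View pics/c24.png

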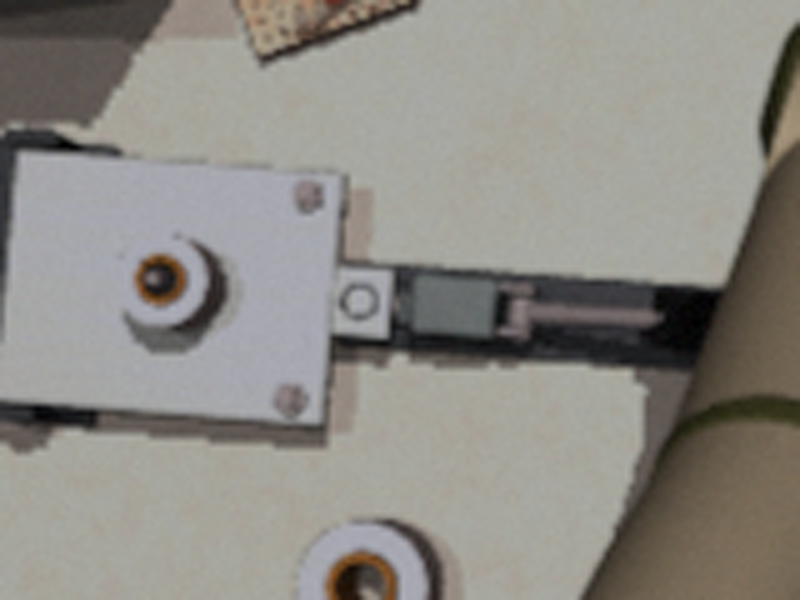

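View pics/c25.png

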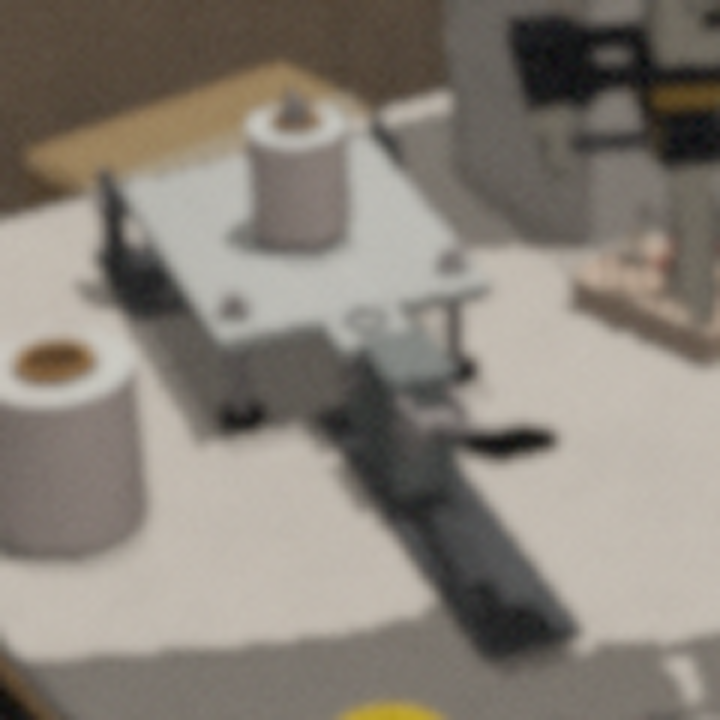

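```bash
python3 - <<'E'
from h import *
T=load('t16.png')
f=lambda u,v:(180+(u+.5)/5-.5,180+(v+.5)/5-.5)
ring=atz(T,*f(360,302),.066);print('ring',ring)
h=np.radians(86);x=np.array([np.cos(h),np.sin(h)]);y=np.array([-x[1],x[0]])
b=atz(T,*f(454,306),.078);d=(b-ring)[:2];print('body',b,d@x,d@y)
for p,z in [((413,304),.078),((494,307),.078),((392,270),.066),((389,339),.066),((398,306),.040)]:
    d=(atz(T,*f(*p),z)-ring)[:2];print(p,(d@x).round(4),(d@y).round(4))
E
python3 - <<'E'
from h import *
crop('t16.png',225,225,285,265,13,'c26.png')
E
```

```text
ring [0.47919616 0.23768585 0.066     ]
body [0.47624862 0.18113168 0.078     ] -0.05662202094745916 -0.0010046596273629428
(413, 304) -0.0327 -0.0005
(494, 307) -0.0799 -0.0021
(392, 270) -0.0173 -0.0201
(389, 339) -0.0187 0.0205
(398, 306) -0.0191 -0.0004
```

View pics/c26.png

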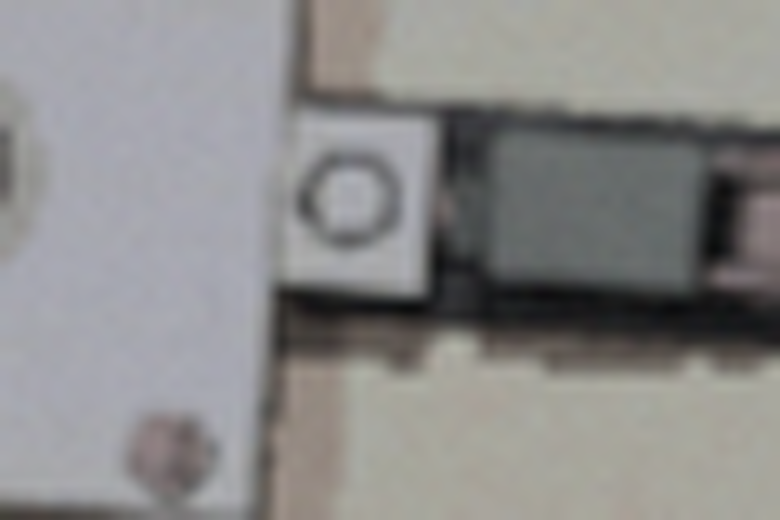

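Run:
```python
from h import *
T=load('t16.png')
f=lambda u,v:(225+(u+.5)/13-.5,225+(v+.5)/13-.5)
ring=atz(T,*f(350,198),.066);print('ring',ring)
h=np.radians(86);x=np.array([np.cos(h),np.sin(h)]);y=np.array([-x[1],x[0]])
for p,z in [((598,211),.078),((443,210),.04)]:
    b=atz(T,*f(*p),z);d=(b-ring)[:2];print('body',b,d@x,d@y)
```

```text
ring [0.47987448 0.23809952 0.066     ]
body [0.47633891 0.18072841 0.078     ] -0.057477978201509156 -0.0004750517415958431
body [0.47861181 0.22035478 0.04      ] -0.017789594875189073 2.1783891471245176e-05
```

```bash
python3 go.py .4667 .0465 .175 86
```

```text
[7.16, -9.14, 4.66, -0.01, 0.05, -15.05]
```

```bash
python3 -m handwheel '[[3,-4,0,0,0,-8],[6,-8,2,0,0,-15],[7.1,-9.1,4.6,0,0,-15],[7.1,-9.1,4.6,0,0,-15],[7.1,-9.1,4.6,0,0,-15]]' 1; python3 go.py .4667 .0465 .145 86;python3 -c "
from h import *;cap('top','t17.png');crop('t17.png',200,180,360,300,5,'c27.png');cap('side','s17.png');crop('s17.png',230,160,380,310,5,'c28.png');print(r.observe()['qpos'])"
```

```text
clock: 20.85
eef_pos: [0.4668, 0.0478, 0.176]
orientation: [-180.0, 0.1, 86.2]
ft_force: [0.6, -1.0, 0.6]
opening: 0.0003
[-0.12, -0.0, 3.1, -0.02, 0.06, 0.25]
[-26.60412379  23.7550601   19.02186402 128.84478824 -15.3944525
  29.34717546   0.49172867]
```

View pics/c28.png

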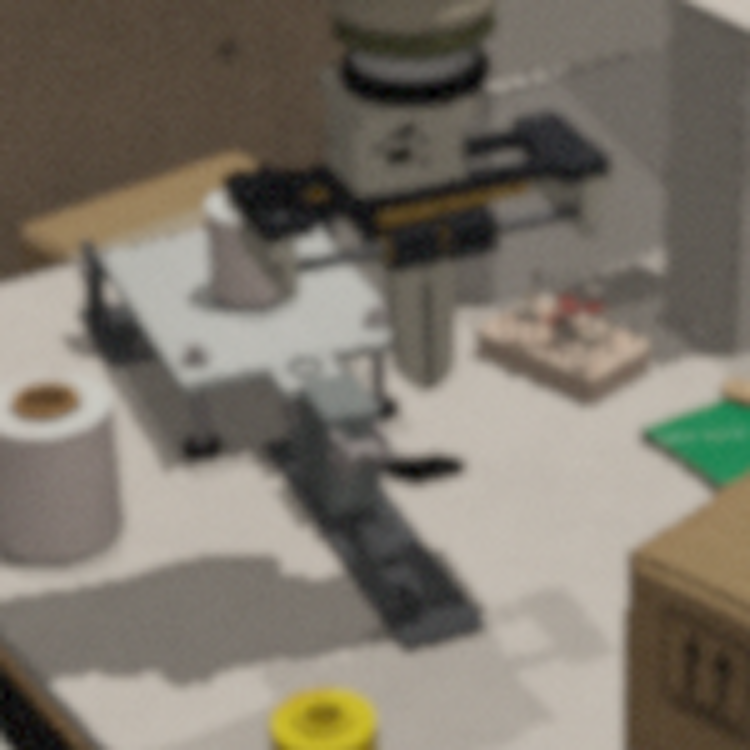

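View pics/c27.png

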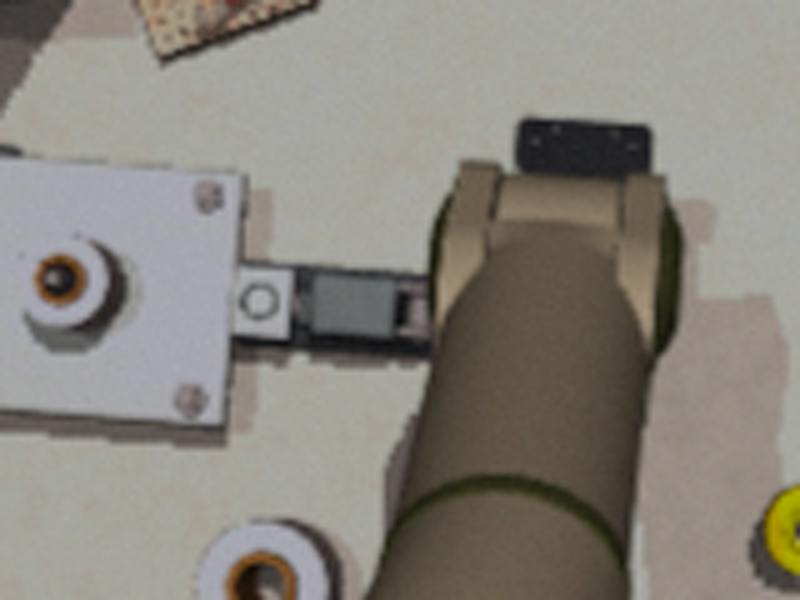

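```bash
python3 -m handwheel '[[-0.1,0,2,0,0,0],[-0.1,0,3.5,0,0,0],[-0.1,0,4,0,0,0],[-0.2,0,4.6,0,0,0],[-0.4,0,5.2,0,0,0],[-0.4,0,5.2,0,0,0]]'; python3 go.py .4667 .0465 .145 86;python3 -c "
from h import *;cap('side','s18.png');crop('s18.png',230,160,380,310,5,'c29.png')"
```

```text
clock: 21.55
eef_pos: [0.4675, 0.0422, 0.1242]
orientation: [179.9, 0.0, 86.1]
ft_force: [0.9, 0.4, 1.9]
opening: 0.0007
[0.42, -0.11, -2.08, 0.1, 0.04, 0.07]
```

View pics/c29.png

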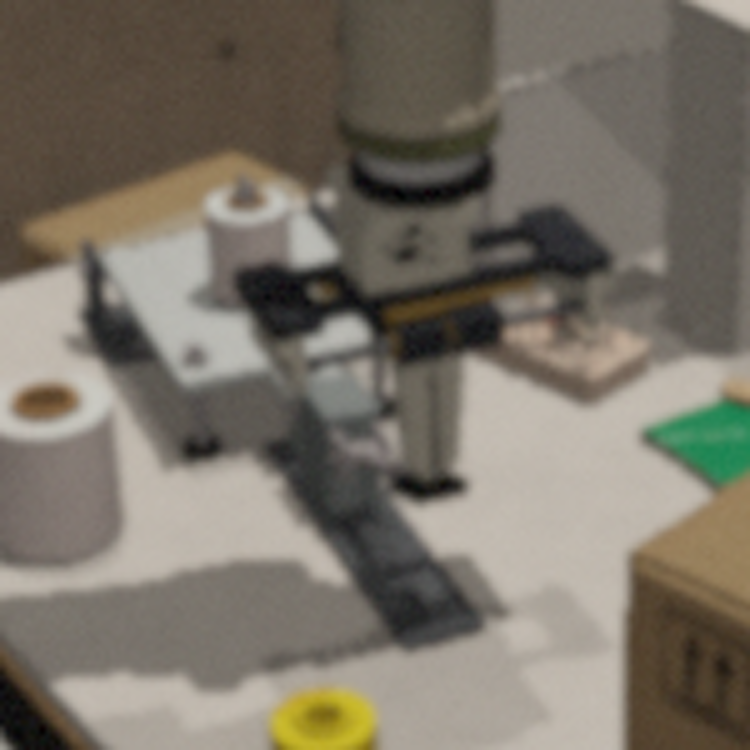

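```bash
python3 -m handwheel '[[-0.2,0,0.6,0,0,0],[-0.35,0,1.3,0,0,0],[-0.5,0,1.9,0,0,0],[-0.65,0,2.5,0,0,0],[-0.75,0,3.1,0,0,0],[-0.75,0,3.1,0,0,0]]'; python3 -c "
from h import *;cap('side','s19.png');crop('s19.png',230,160,380,310,5,'c30.png');cap('top','t19.png');crop('t19.png',200,180,360,300,5,'c31.png')"
```

```text
clock: 22.2
eef_pos: [0.4668, 0.035, 0.0926]
orientation: [179.9, 0.0, 86.1]
ft_force: [0.9, 0.1, 4.8]
opening: 0.0005
```

View pics/c30.png

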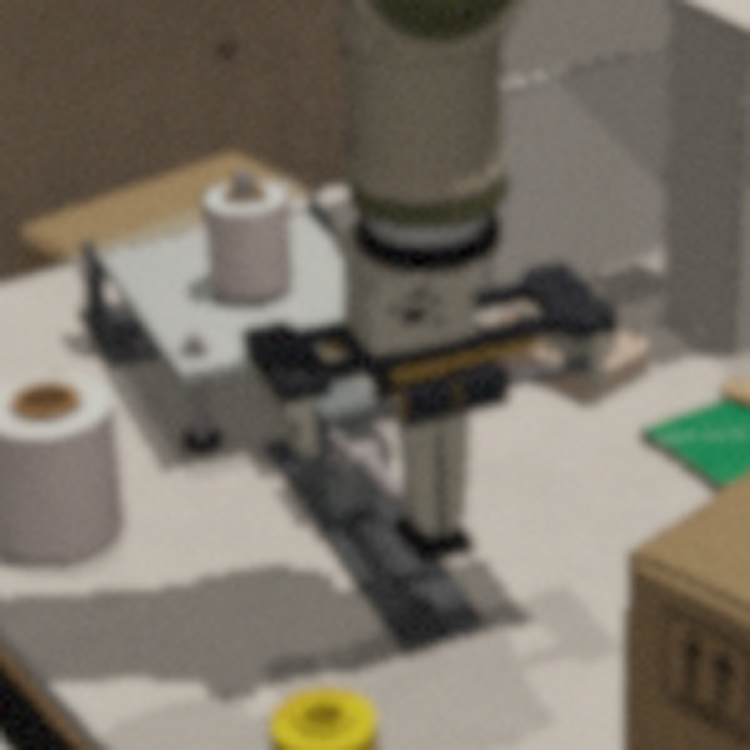

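View pics/c31.png

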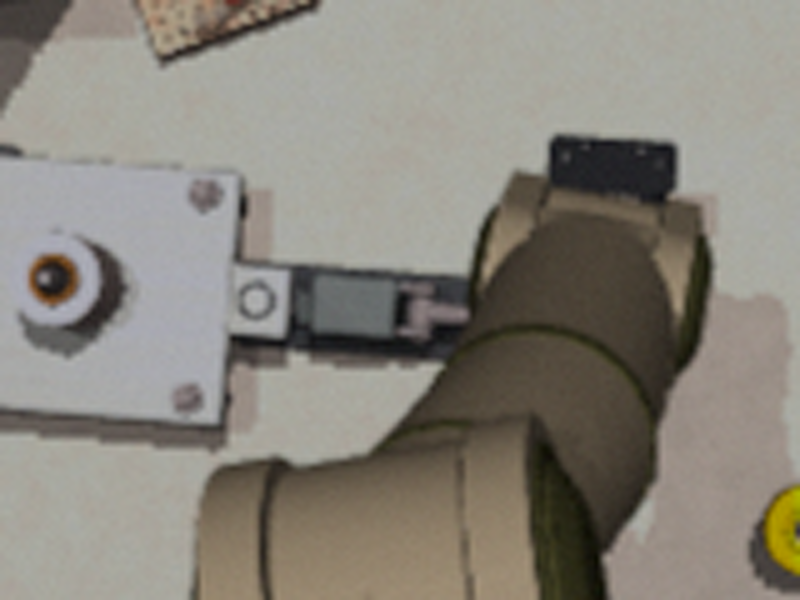

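```bash
python3 -m handwheel '[[-0.05,0,0.5,0,0,0],[-0.1,0,1,0,0,0],[-0.1,0,1.5,0,0,0],[-0.1,0,1.8,0,0,0],[-0.1,0,1.9,0,0,0],[-0.1,0,1.9,0,0,0]]';python3 -m handwheel '[[0,0,0.05,0,0,0],[0,0,0.1,0,0,0]]'
```

```text
clock: 22.9
eef_pos: [0.4667, 0.0341, 0.0742]
orientation: [179.9, 0.0, 86.1]
ft_force: [1.4, -1.2, 6.9]
opening: 0.0007
clock: 23.1
eef_pos: [0.4668, 0.0341, 0.0735]
orientation: [179.9, 0.0, 86.1]
ft_force: [0.0, -1.5, 12.0]
opening: 0.0003
```

```bash
python3 -m handwheel '[[0,0,0.06,0,0,0],[0,0,0.06,0,0,0]]';python3 -c "
from h import *;cap('side','s20.png');crop('s20.png',230,160,380,310,5,'c32.png');cap('top','t20.png');crop('t20.png',180,180,340,300,5,'c33.png');print(r.observe()['ft_force'])"
```

```text
clock: 23.3
eef_pos: [0.4668, 0.0341, 0.0732]
orientation: [179.9, 0.0, 86.1]
ft_force: [-1.0, -1.0, 15.3]
opening: 0.0011
[-0.45615252 -0.38669881 14.02688753]
```

View pics/c32.png

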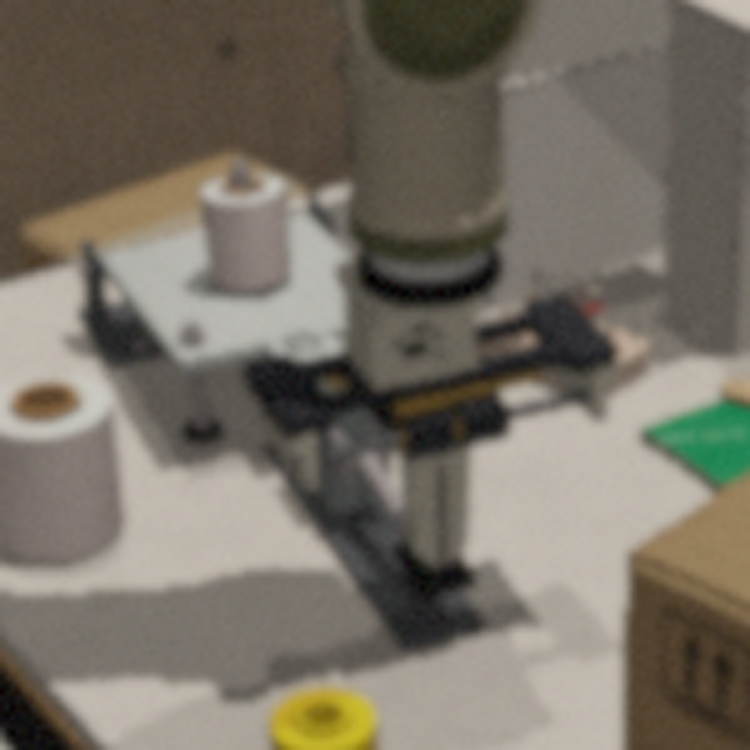

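View pics/c33.png

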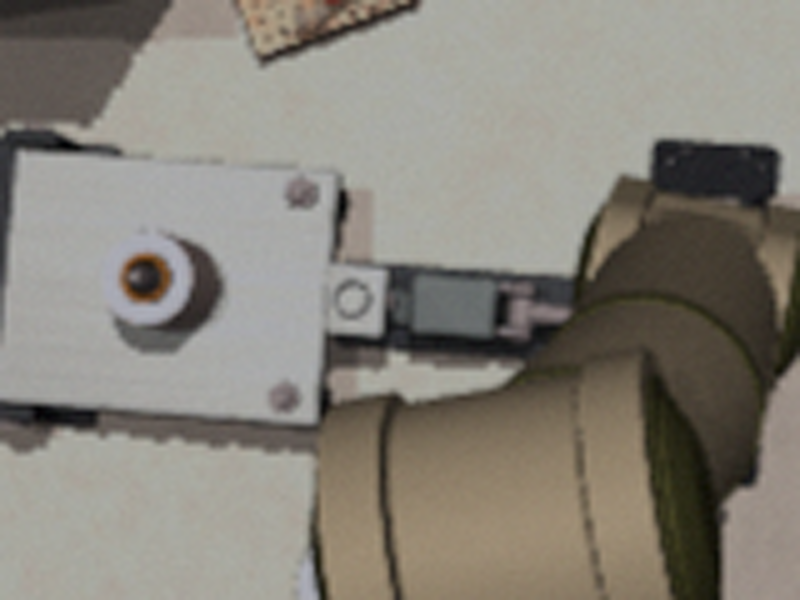

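```bash
python3 -m handwheel '[[0,0,0.02,0,0,0],[0,0,0.02,0,0,0],[0,0,0.02,0,0,0]]';python3 -c "
from h import *
c=r.capture('side');a=load('s0.png')['pixels'];cv2.imwrite('pics/d.png',cv2.absdiff(a,c['pixels']));cv2.imwrite('pics/s21.png',c['pixels'][:,:,::-1])"
```

```text
clock: 23.7
eef_pos: [0.4668, 0.0341, 0.0731]
orientation: [179.9, 0.0, 86.1]
ft_force: [-0.4, -0.7, 16.3]
opening: 0.0004
```

View pics/s21.png

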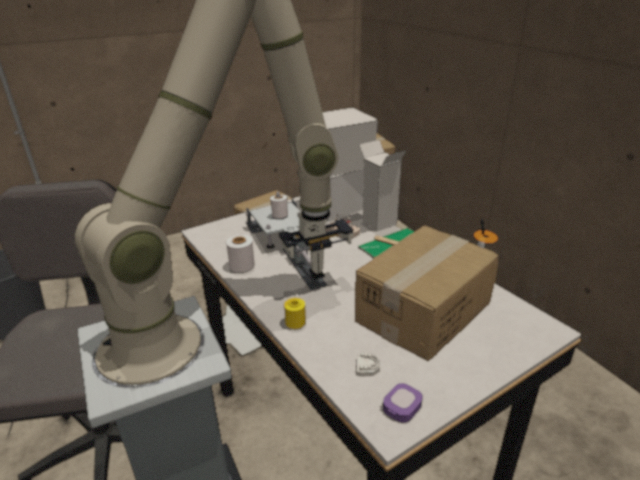

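The whole scene is in order: the roll is on the raised deck at (279,206), and the bystanders are at their starting pixels. I'm handing in.

```bash
python3 -c "
from plant import r
print(r.hand_in()); print(r.observe()['ft_force'])"
```

```text
the job is handed in; nothing more can be done
None
the job is handed in; nothing more can be done
```

The job is handed in at about 24 s on the robot's clock, with the arm still holding the jack handle down. No verdict was reported.

- **Roll:** I took the smaller white roll, pushed it onto the spindle until it stopped on the collar (27 N peak), and released it. The spindle tip still showed above the roll in the last pictures.
- **Jack:** I set it down under the lift pad and released it. In the pictures the saddle was level with the pad from side to side, but about 1–2 mm short of its centre along the jack. That is within the calibration error, so I left it.
- **Handle:** I pressed it with the closed fingertips until it stopped. The fingertips ended 51 mm above the table, the fully-down height, with about 16 N on the tool.
- **Last checks:** The last views show the deck tilted up and the visible foot clear of the table; the other foot was hidden by the gripper. The cast, the case and the unused rolls appear where they began. The burs block is partly hidden by the gripper and looked unmoved where visible.

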